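# Release a parts magazine from its push-push bay and set it out on the bench pad

## Task

In the two-bay grey dock, press the magazine with the single round button on its top deeper until its push-push catch trips, let it spring up, draw it out, and stand it upright, wholly on the black rubber pad of the flat bench plate, setting it down rather than dropping it. Leave the other magazine (three short bars on its top) latched down in its bay, and do not disturb the vial, the tape roll and the cutters.

Things in the scene. Friction and masses are not known exactly. Their poses are not given: they have to be found in the camera images.
- dock: Fixed grey two-bay dock with aluminium deck, paper labels on its front (-x), 84 (x) x 160 (y) x 72 mm high; origin at the centre of its underside, z up; deck at z +72 mm. Wells 43 (x) x 53 (y) mm centred at y +36 mm (left bay) and -36 mm (right bay), each with a sprung carrier on a push-push catch that bears a magazine. Yaw varies; either bay may hold either magazine.
- mag_round: Magazine to take out: loose black box with grey cap, 40 (x) x 50 (y) x 48 mm high, plus one round white button 22 mm across, 2 mm high, mid-top; 55 to 115 g; 1.5 mm play in its well. Origin: centre of its underside, z up, axes start parallel to the dock's. Latched, its origin is 24 mm above the dock's and its cap is flush with the deck. Sprung up, 22 mm of its sides show; grip best across x (40 mm).
- mag_bars: The other magazine, the same box and latch but with three short parallel white bars (26 x 5 x 2 mm) on its top in place of the round button; stays latched. Origin at the centre of its underside.
- carrier_left (a joint): Height (m) of the carrier in the left (+y) bay: 0 latched, negative pressed deeper, 0.022 sprung up. A press moves it from about 5 N, 7 N is enough; 4 to 5 mm down the catch trips (hard stop at 8 mm). As the push is withdrawn, carrier and magazine rise within about 0.5 s and stay up. A further full press down latches it again.
- carrier_right (a joint): The same for the carrier in the right (-y) bay.
- bench_block: Fixed flat grey bench plate, 120 (x) x 260 (y) x 8 mm; origin at the centre of its underside, z up. Its black rubber pad is let in flush near one end; it takes up most of the half on the plate's -y side.
- pad (a point): Centre of the black rubber pad, on its surface (8 mm above the table); axes as the plate's. The pad is 90 (x) x 104 (y) mm; this point lies at y = -68 mm in the plate frame.
- vial: Bystander: clear bead vial with screw cap, 29 mm diameter, 52 mm high, standing; origin at the centre of its underside.
- tape_roll: Bystander: roll of brown tape lying flat, 96 mm diameter, 48 mm high; origin at the centre of its underside.
- cutters: Bystander: side cutters with blue handles lying flat, 43 x 116 x 13 mm; origin on the underside near their middle.
Mind the look-alikes: they are no part of the job. What is shaped like the mag_round but orange or yellow is not meant.

How it is judged:
By the outcome, as a careful person would: the job done as asked, in the order asked, and still so for the second after the job is handed in, with the robot touching nothing.
It also fails if it takes over 54 s, if anything falls off the work surface, if the arm or the gripper's body presses on something with over 40 N, if the wrist force passes 120 N, or if a joint passes its speed limit or range.

## Robot

A 7-joint arm with a two-finger parallel gripper is mounted at the origin on the work surface; the furniture and walls round the work are solid. World frame = base frame: x ahead of the robot, y to its left, z up, the work surface at z = 0. Lengths are in m, angles in rad, forces in N, time in s.
With the tool pointing down it reaches from about 0.4 to 0.875 m from the base axis. Payload 4.4 kg.
Tool frame: the origin (TCP) lies at the very end of the fingers, on their centre line; the grasp point (between the pads) lies 19 mm behind it; z points along the fingers, y is the line along which they close (so a half turn about z gives the same grasp; the last joint's range is limited). The gripper opens to 85 mm and grips with 20 to 120 N. Pads are 22 mm wide; open, the fingers measure 114 mm over their backs; the gripper's body (76 mm by 85 mm) begins 54 mm behind the grasp point. The pads swing forward as they close: fully open they stand 13 mm farther back than shut.
Start: joints at [1.244, 0.628, 0.038, 1.517, -0.027, 0.996, -0.02], TCP at [0.168, -0.628, 0.231] pointing down, gripper open.
Joint ranges: [-3.06, 3.06], [-0.37, 2.12], [-1.25, 1.32], [0.18, 2.47], [-1.1, 4.24], [0.23, 1.98], [-2.94, 2.94]. Speed limits (rad/s): [2.57, 2.57, 3.14, 3.14, 3.14, 3.14, 3.14].

## Interface

Orientations are given as a unit quaternion [w, x, y, z].
In Python, from station import get_obs, imaging, hand_in gives the robot as it stands. The module is installed in compiled form; this text tells all that it offers.
- The arm moves only by the shell command python3 -m pendant 'ROWS' [FORCE]. ROWS is JSON, a list of rows, each a list of 3 entries, a list of its own where there are three numbers: the turn, a rotation vector about the tool's x, y, z as a fraction of full scale, then the shift along the tool's x, y, z as a fraction of full scale, then the closure, from -1 (fully open) to 1 (shut). A call has 1 to 12 rows; each row is the pose to reach, as a shift and turn from the pose commanded when the call began, along the tool's axes at that moment; what a row does not reach only later rows make up. Full scale, the value 1, is 50 cm for a shift and pi/4 rad for a turn. A row lasts 1/12 s, in which the tool goes at most 41.7 mm and 7.16 degrees, less where a joint would pass 70% of its speed; a pose out of reach is approached as far as the arm can. A call with a number of a shift or a turn outside -1 to 1 is refused whole. A call with a gripper value outside its range is refused whole. The fingers move at their own pace and stop on an object; FORCE is the grip in N (left out, the last holds). Time passes only in rows, so rows that repeat a pose let the fingers close. It gives the time, the measured TCP pose, the force, the opening and the grip force at its end, in the units of the state.
- get_obs(): the state, without advancing time (a new reading comes with each control period).
- imaging.snapshot(name): name is "scene" or "top"; returns a dict with "color" (420x560x3 uint8, blue, green, red), "intrinsics" (3x3 intrinsics, pixels), "k1" (the pictures are not rectified: a ray, as slopes to the right and down, at radius r is drawn at 1 + k1 r^2 times it, then the intrinsics apply), "world_to_cam" (4x4, takes a point from world to camera coordinates). Camera axes: x right, y down, z forward; pixel columns grow to the right and rows downward; lengths in m; the calibration is good to about 2 mm. A picture is of the moment at which its call begins. There is no depth.
- hand_in(): hands the job in; it is judged then, once.
The state is a dict: "time": time; "qpos": joint angles; "qd": joint speeds; "effort": joint torques, N m; "tool_pos": TCP position; "tool_rot": TCP orientation; "wrist_force": force on the tool from outside, world axes, zero at the start; "wrist_torque": the same for the moment, N m; "finger_gap": finger opening in m; "grip_force": force on a finger pad.
Only numpy, scipy, OpenCV 4.12 (cv2) and the standard library are available. Lean on these libraries where they do the work, as an engineer would, in place of code of your own. Each camera call takes 0.05 s, during which the arm holds its last target. There are 200 camera calls.

## Working session

There is one attempt and no reset: what is moved stays moved. The work goes in short steps, Python scripts to look and compute and a shell command to move; the robot and the scene stay as the last step left them, time stands still between calls to the robot, and variables do not carry over. Pictures are saved under pics/ and viewed, at most 10 in all, crops included, and the job is handed in when it is done.

```bash
mkdir -p pics; cat > h.py <<'E'
import numpy as np, cv2
from station import get_obs, imaging
from scipy.spatial.transform import Rotation as R
def snap(n,f=None):
    s=imaging.snapshot(n)
    if f: cv2.imwrite('pics/'+f,s['color'])
    return s
def ray(s,u,v,z):
    """world point on plane z seen at pixel u,v"""
    K=np.array(s['intrinsics']);T=np.array(s['world_to_cam'])
    d=np.array([(u-K[0,2])/K[0,0],(v-K[1,2])/K[1,1]]);p=d.copy()
    for _ in range(20): p=d/(1+s['k1']*(p@p))
    c=-T[:3,:3].T@T[:3,3]; w=T[:3,:3].T@np.array([p[0],p[1],1])
    return c+w*(z-c[2])/w[2]
def proj(s,P):
    K=np.array(s['intrinsics']);T=np.array(s['world_to_cam'])
    c=T[:3,:3]@np.array(P)+T[:3,3];p=c[:2]/c[2];p=p*(1+s['k1']*(p@p))
    return K[:2,:2].diagonal()*p+K[:2,2] if 0 else np.array([K[0,0]*p[0]+K[0,2],K[1,1]*p[1]+K[1,2]])
def toolshift(target):
    """fractions of full scale along tool axes to put TCP at world target"""
    o=get_obs();r=np.array(o['tool_rot']);Rm=R.from_quat(r[[1,2,3,0]])
    return Rm.inv().apply(np.array(target)-o['tool_pos'])/0.5
E
python3 - <<'E'
from h import *
for n in('scene','top'):
    s=snap(n,n+'0.png');T=np.array(s['world_to_cam']);print(n,s['k1'],s['intrinsics'][0],-T[:3,:3].T@T[:3,3])
o=get_obs();print(o)
E
```

```text
scene -0.1570605937117293 [474.83120354   0.         279.21995082] [-0.3358728   0.80115355  0.57865539]
top -0.06344633878502805 [456.20070615   0.         277.32973088] [ 0.25799144 -0.0067787   1.30903345]
{'time': 0.1, 'qpos': array([ 1.24422506,  0.62925503,  0.03844473,  1.51827309, -0.02698933,
        0.99634169, -0.02001316]), 'qd': array([-9.23153626e-04, -1.21709449e-03,  2.65710022e-04, -1.81973562e-03,
       -3.58966241e-05,  1.65551138e-03,  7.34697774e-04]), 'effort': array([ 4.11750778e-03, -5.64527893e+01,  1.22989029e+00, -1.93973011e+01,
        1.10822154e-02,  5.44593029e-03, -1.88853306e-05]), 'tool_pos': array([ 0.16746387, -0.62745908,  0.23047854]), 'tool_rot': array([-8.70248285e-04,  9.91511930e-01,  1.30012766e-01, -1.27896399e-04]), 'wrist_force': array([0.01019157, 0.1668502 , 0.32384125]), 'wrist_torque': array([ 0.03964317, -0.00174375, -0.01731409]), 'grip_force': 0.0, 'finger_gap': 0.08562882318087806}
```

View pics/scene0.png

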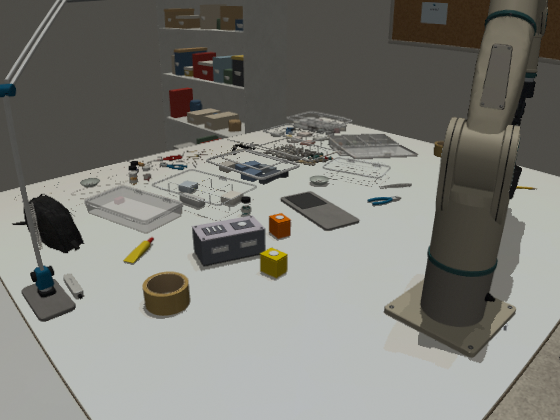

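View pics/top0.png

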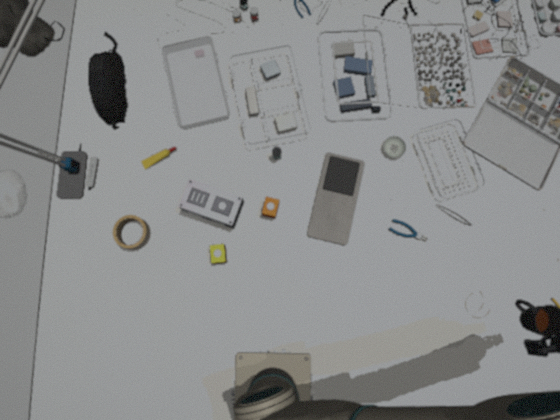

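The top view shows the dock at about (212,203), the plate at (337,197) with its black pad at (342,174), the tape at (130,232), the vial at (276,154) and the cutters at (405,230). Things that could be taken for mag_round: the orange cube (270,207), the yellow cube (218,254), the bars magazine (199,198) and the round-button magazine (222,205). I choose (222,205) and will check it in a close crop.

```bash
python3 - <<'E'
from h import *
s=snap('top');c=s['color']
cv2.imwrite('pics/c1.png',cv2.resize(c[145:255,170:320+60-0][:, :],None,fx=3.8,fy=3.8,interpolation=cv2.INTER_CUBIC))
for u,v,z in((199,198,.074),(222,205,.074),(342,174,.008),(276,154,.05)): print(ray(s,u,v,z).round(3))
E
```

```text
[0.519 0.215 0.074]
[0.501 0.15  0.074]
[ 0.613 -0.192  0.008]
[0.658 0.004 0.05 ]
```

View pics/c1.png

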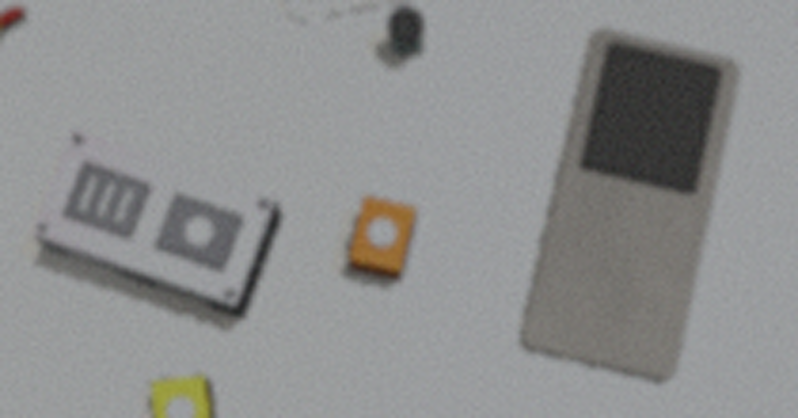

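The crop confirms the round-button magazine with a grey cap at (199,232) in the right bay. The bars magazine is at (107,200), and the pad runs from (612,42) to (697,193).

```bash
python3 - <<'E'
from h import *
s=snap('top')
f=lambda L,z:np.array([ray(s,170+(x+.5)/3.8-.5,145+(y+.5)/3.8-.5,z) for x,y in L])
def rect(n,L,z):
    P=f(L,z)[:,:2]; print(n,P.mean(0).round(4),[round(float(np.linalg.norm(P[i]-P[i-1])),4) for i in range(4)],[round(float(np.degrees(np.arctan2(*(P[i]-P[i-1])[::-1]))),1) for i in range(4)])
rect('round',[(180,192),(243,210),(224,272),(155,250)],.072)
rect('bars',[(85,162),(150,182),(132,238),(65,217)],.072)
rect('deck',[(75,131),(280,206),(240,306),(40,235)],.072)
print('btn',f([(199,232)],.074), 'barsmid',f([(107,200)],.074))
rect('pad',[(612,42),(722,68),(697,193),(580,167)],.008)
rect('plate',[(595,27),(738,62),(666,382),(521,346)],.008)
o=get_obs();r=np.array(o['tool_rot']);print(R.from_quat(r[[1,2,3,0]]).as_matrix().round(3),o['tool_pos'])
E
```

```text
round [0.5   0.149] [0.0464, 0.0483, 0.0477, 0.0531] [-20.6, -105.1, 165.3, 73.3]
bars [0.522  0.2178] [0.0433, 0.0506, 0.0435, 0.052] [-16.7, -106.3, 165.1, 73.6]
deck [0.5082 0.1802] [0.0814, 0.1624, 0.0789, 0.156] [-15.2, -109.3, 160.4, 71.5]
btn [[0.49872774 0.14981371 0.074     ]] barsmid [[0.52128901 0.21811095 0.074     ]]
pad [ 0.609  -0.1901] [0.1041, 0.0882, 0.1026, 0.0921] [-14.0, -102.7, 168.2, 78.2]
plate [ 0.5418 -0.1725] [0.259, 0.115, 0.2587, 0.1125] [-12.6, -103.2, 166.8, 76.9]
[[ 0.966  0.258 -0.   ]
 [ 0.258 -0.966  0.001]
 [ 0.    -0.001 -1.   ]] [ 0.16755257 -0.62762739  0.23072644]
```

```bash
python3 -m pendant '[[[0,0,-1],[0.836,-0.559,0],1],[[0,0,-1],[0.836,-0.559,0],1],[[0,0,-1],[0.836,-0.559,0],1],[[0,0,-1],[0.836,-0.559,0],1],[[0,0,-1],[0.836,-0.559,0],1],[[0,0,-1],[0.836,-0.559,0],1],[[0,0,-1],[0.836,-0.559,0],1],[[0,0,-1],[0.836,-0.559,0],1],[[0,0,-1],[0.836,-0.559,0],1],[[0,0,-1],[0.836,-0.559,0],1],[[0,0,-1],[0.836,-0.559,0],1],[[0,0,-1],[0.836,-0.559,0],1]]' 40
python3 -c "
from h import *
print(toolshift([.499,.1495,.12]));o=get_obs();r=np.array(o['tool_rot']);M=R.from_quat(r[[1,2,3,0]]).as_matrix();print(np.degrees(np.arctan2(M[1,1],M[0,1])))"
```

```text
time: 1.2
tool_pos: [0.4985, -0.2507, 0.2314]
tool_rot: [0.0, 0.866, 0.499, -0.0]
wrist_force: [1.1, -0.5, -0.6]
finger_gap: 0.0001
grip_force: 0.0
[ 0.69321846 -0.40013155  0.2226013 ]
-30.07186723972979
```

```bash
python3 -m pendant '[[[0,0,-0.264],[0.693,-0.4,0],1],[[0,0,-0.264],[0.693,-0.4,0],1],[[0,0,-0.264],[0.693,-0.4,0],1],[[0,0,-0.264],[0.693,-0.4,0.1],1],[[0,0,-0.264],[0.693,-0.4,0.1],1],[[0,0,-0.264],[0.693,-0.4,0.1],1],[[0,0,-0.264],[0.693,-0.4,0.22],1],[[0,0,-0.264],[0.693,-0.4,0.22],1],[[0,0,-0.264],[0.693,-0.4,0.22],1],[[0,0,-0.264],[0.693,-0.4,0.22],1],[[0,0,-0.264],[0.693,-0.4,0.22],1],[[0,0,-0.264],[0.693,-0.4,0.22],1]]'
python3 - <<'E'
from h import *
print(toolshift([.499,.1495,.08]))
s=snap('scene');c=s['color'];cv2.imwrite('pics/c2.png',cv2.resize(c[170:280,170:310],None,fx=5,fy=5,interpolation=cv2.INTER_CUBIC))
print((proj(s,[.499,.1495,.074])-[170,170])*5,(proj(s,get_obs()['tool_pos'])-[170,170])*5)
E
```

```text
time: 2.2
tool_pos: [0.4965, 0.1515, 0.1198]
tool_rot: [-0.001, 0.808, 0.589, -0.001]
wrist_force: [0.4, -0.6, -0.5]
finger_gap: -0.0004
grip_force: 0.0
[-0.00221476  0.00621061  0.07955452]
[357.91594173 268.43772772] [359.09942046 182.06686061]
```

View pics/c2.png

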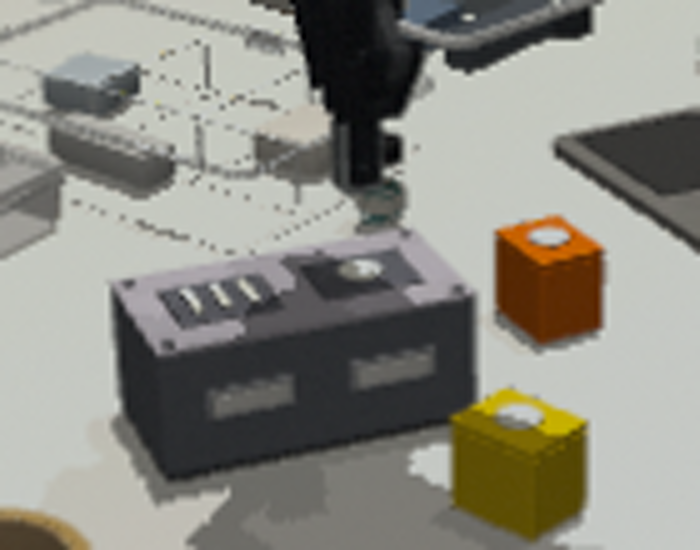

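The scene view shows the fingertips at (360,187) above the button at (362,268), which matches the estimate. I'll press now.

```bash
python3 -m pendant '[[[0,0,0],[-0.002,0.005,0.05],1],[[0,0,0],[-0.002,0.005,0.08],1],[[0,0,0],[-0.002,0.005,0.09],1],[[0,0,0],[-0.002,0.005,0.094],1],[[0,0,0],[-0.002,0.005,0.098],1],[[0,0,0],[-0.002,0.005,0.101],1],[[0,0,0],[-0.002,0.005,0.103],1],[[0,0,0],[-0.002,0.005,0.103],1]]'
```

```text
time: 2.92
tool_pos: [0.5003, 0.1437, 0.0711]
tool_rot: [0.001, 0.811, 0.586, -0.0]
wrist_force: [-1.9, -2.5, 5.0]
finger_gap: -0.0001
grip_force: 2.5
```

```bash
python3 -m pendant '[[[0,0,0],[0,0,0.004],1],[[0,0,0],[0,0,0.006],1],[[0,0,0],[0,0,0.006],1]]'; python3 -c "
from h import *
print(toolshift([.499,.1495,.068]))"
```

```text
time: 3.17
tool_pos: [0.5004, 0.1441, 0.068]
tool_rot: [0.001, 0.81, 0.586, -0.0]
wrist_force: [-1.6, -3.5, 6.2]
finger_gap: 0.0001
grip_force: 2.8
[ 9.47249734e-03 -6.06451611e-03  1.84798961e-07]
```

```bash
python3 -m pendant '[[[0,0,0],[0,0,0.003],1],[[0,0,0],[0,0,0.003],1],[[0,0,0],[0,0,-0.03],1],[[0,0,0],[0.009,-0.006,-0.08],1],[[0,0,0],[0.009,-0.006,-0.12],-1],[[0,0,0],[0.009,-0.006,-0.12],-1],[[0,0,0],[0.009,-0.006,-0.12],-1],[[0,0,0],[0.009,-0.006,-0.12],-1],[[0,0,0],[0.009,-0.006,-0.12],-1]]'
python3 - <<'E'
from h import *
s=snap('scene');c=s['color'];cv2.imwrite('pics/c3.png',cv2.resize(c[170:280,170:310],None,fx=5,fy=5,interpolation=cv2.INTER_CUBIC))
print(get_obs()['tool_pos'],toolshift([.499,.1495,.078]))
for z in(.074,.096):print((proj(s,[.499,.1495,z])-[170,170])*5)
E
```

```text
time: 3.92
tool_pos: [0.4983, 0.1508, 0.1263]
tool_rot: [-0.0, 0.81, 0.586, -0.0]
wrist_force: [0.1, 0.5, 0.5]
finger_gap: 0.0605
grip_force: 0.0
[0.49817405 0.15079978 0.12615587] [-0.00187066  0.00248221  0.09631084]
[357.91594173 268.43772772]
[356.73127326 227.84629095]
```

View pics/c3.png

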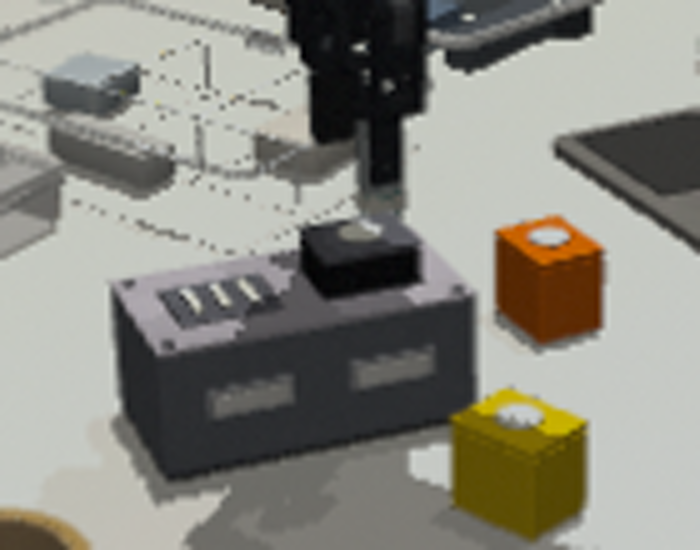

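The magazine is sprung up, with its button at (358,232). Now I'll descend and grip.

```bash
python3 -m pendant '[[[0,0,0],[-0.002,0.002,0],-1],[[0,0,0],[-0.002,0.002,0],-1],[[0,0,0],[-0.002,0.002,0.06],-1],[[0,0,0],[-0.002,0.002,0.09],-1],[[0,0,0],[-0.002,0.002,0.102],-1],[[0,0,0],[-0.002,0.002,0.102],-1],[[0,0,0],[-0.002,0.002,0.102],1],[[0,0,0],[-0.002,0.002,0.102],1],[[0,0,0],[-0.002,0.002,0.102],1],[[0,0,0],[-0.002,0.002,0.102],1],[[0,0,0],[-0.002,0.002,0.102],1],[[0,0,0],[-0.002,0.002,0.102],1]]' 35
```

```text
time: 4.97
tool_pos: [0.5, 0.1502, 0.0765]
tool_rot: [0.0, 0.81, 0.586, 0.001]
wrist_force: [1.8, 0.4, 2.5]
finger_gap: 0.039
grip_force: 42.5
```

```bash
python3 -m pendant '[[[0,0,0],[0,0,-0.01],1],[[0,0,0],[0,0,-0.02],1],[[0,0,0],[0,0,-0.035],1],[[0,0,0],[0,0,-0.055],1],[[0,0,0],[0,0,-0.08],1],[[0,0,0],[0,0,-0.12],1],[[0,0,0],[0,0,-0.17],1],[[0,0,0],[0,0,-0.23],1],[[0,0,0],[0,0,-0.23],1],[[0,0,0],[0,0,-0.23],1]]'
python3 - <<'E'
from h import *
s=snap('scene');c=s['color'];cv2.imwrite('pics/c4.png',cv2.resize(c[100:280,170:370],None,fx=3.3,fy=3.3,interpolation=cv2.INTER_CUBIC))
o=get_obs();print(o['tool_pos'],o['finger_gap'],o['wrist_force'],toolshift([.609,-.190,.19]))
E
```

```text
time: 5.8
tool_pos: [0.5003, 0.1503, 0.1931]
tool_rot: [0.001, 0.81, 0.586, 0.002]
wrist_force: [-0.3, 0.2, 0.0]
finger_gap: 0.0391
grip_force: 42.1
[0.49924413 0.14985681 0.19165671] 0.038966914840238516 [ 0.50627785 -0.22674251 -1.43295885] [-0.5772418   0.42069832  0.0034356 ]
```

View pics/c4.png

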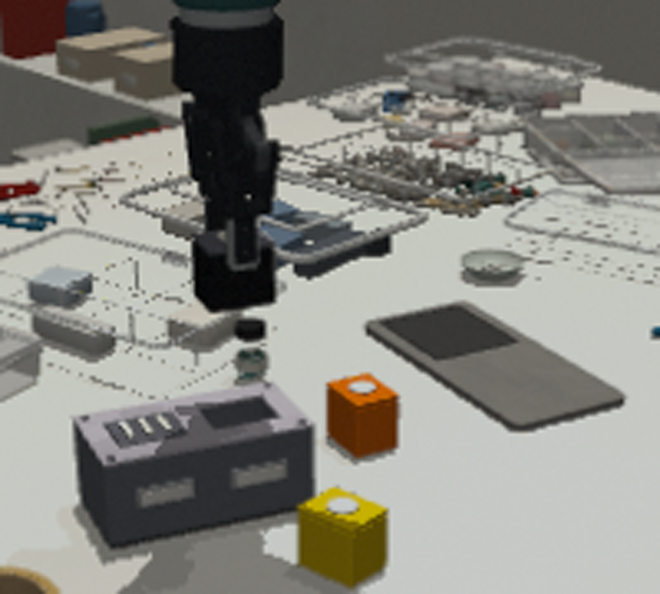

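The magazine is held upright at crop (235,270) and the right bay is empty. I'll carry it to the pad and look there.

```bash
python3 -m pendant '[[[0,0,0],[-0.03,0.02,0],1],[[0,0,0],[-0.08,0.058,0],1],[[0,0,0],[-0.14,0.10,0],1],[[0,0,0],[-0.2,0.146,0],1],[[0,0,0],[-0.26,0.19,0],1],[[0,0,0],[-0.32,0.233,0],1],[[0,0,0],[-0.38,0.277,0],1],[[0,0,0],[-0.44,0.321,0],1],[[0,0,0],[-0.50,0.364,0],1],[[0,0,0],[-0.55,0.401,0],1],[[0,0,0],[-0.577,0.421,0],1],[[0,0,0],[-0.577,0.421,0],1]]'
python3 -m pendant '[[[0,0,0],[0,0,0.1],1],[[0,0,0],[0,0,0.15],1],[[0,0,0],[0,0,0.2],1],[[0,0,0],[0,0,0.24],1],[[0,0,0],[0,0,0.26],1],[[0,0,0],[0,0,0.26],1],[[0,0,0],[0,0,0.26],1]]'
python3 - <<'E'
from h import *
s=snap('scene');c=s['color'];cv2.imwrite('pics/c5.png',cv2.resize(c[150:250,250:380],None,fx=5,fy=5,interpolation=cv2.INTER_CUBIC))
o=get_obs();print(o['tool_pos'],o['finger_gap'],o['wrist_force'],toolshift([.609,-.190,.0385]))
E
```

```text
time: 6.85
tool_pos: [0.6083, -0.1962, 0.1887]
tool_rot: [0.0, 0.812, 0.584, -0.002]
wrist_force: [-0.2, -1.1, -1.9]
finger_gap: 0.0389
grip_force: 42.0
time: 7.43
tool_pos: [0.609, -0.1891, 0.0605]
tool_rot: [-0.001, 0.81, 0.587, -0.0]
wrist_force: [0.9, -0.4, -0.1]
finger_gap: 0.0388
grip_force: 42.1
[ 0.60986391 -0.18939326  0.06153713] 0.03916330539647049 [ 0.13780156  0.91768622 -0.8346798 ] [-0.00170859 -0.00130692  0.04607242]
```

View pics/c5.png

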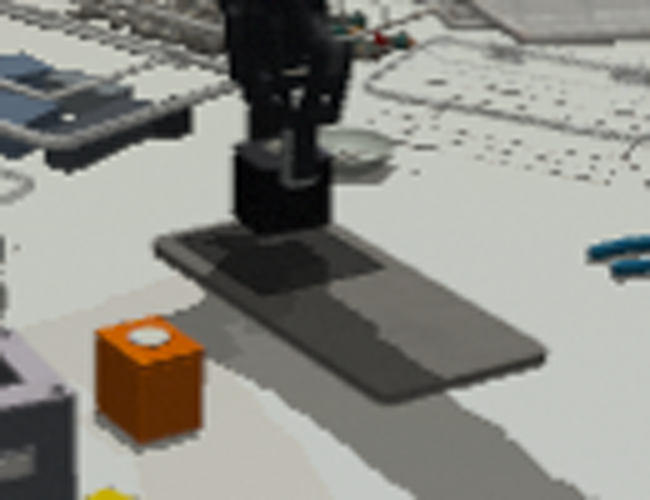

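The magazine's base (crop (285,232)) hangs about 22 mm over the pad, around its middle. Lowering slowly.

```bash
python3 -m pendant '[[[0,0,0],[0,0,0.015],1],[[0,0,0],[0,0,0.028],1],[[0,0,0],[0,0,0.035],1],[[0,0,0],[0,0,0.038],1],[[0,0,0],[0,0,0.040],1],[[0,0,0],[0,0,0.040],1]]'; python3 -m pendant '[[[0,0,0],[0,0,0.002],1],[[0,0,0],[0,0,0.003],1],[[0,0,0],[0,0,0.003],1]]'
```

```text
time: 7.98
tool_pos: [0.6092, -0.1898, 0.0407]
tool_rot: [-0.0, 0.81, 0.586, -0.0]
wrist_force: [0.1, -0.6, -0.6]
finger_gap: 0.039
grip_force: 42.1
time: 8.23
tool_pos: [0.6093, -0.1898, 0.0394]
tool_rot: [0.0, 0.81, 0.587, 0.0]
wrist_force: [0.5, -0.0, -0.1]
finger_gap: 0.0391
grip_force: 42.1
```

```bash
python3 -m pendant '[[[0,0,0],[0,0,0.0015],1],[[0,0,0],[0,0,0.0025],1],[[0,0,0],[0,0,0.0025],1],[[0,0,0],[0,0,0.0025],1]]';  python3 -m pendant '[[[0,0,0],[0,0,0.001],1],[[0,0,0],[0,0,0.002],1],[[0,0,0],[0,0,0.002],1],[[0,0,0],[0,0,0.002],1]]'
```

```text
time: 8.57
tool_pos: [0.6095, -0.1899, 0.039]
tool_rot: [0.0, 0.81, 0.586, 0.0]
wrist_force: [-1.6, -0.1, 6.1]
finger_gap: 0.0389
grip_force: 42.7
time: 8.9
tool_pos: [0.6095, -0.1899, 0.0389]
tool_rot: [0.0, 0.81, 0.586, 0.0]
wrist_force: [-2.3, 1.1, 12.0]
finger_gap: 0.0389
grip_force: 43.5
```

Contact: the upward force has risen to 12 N. I'll ease off to nearly no load, open, retreat and look.

```bash
python3 -m pendant '[[[0,0,0],[0,0,-0.002],1],[[0,0,0],[0,0,-0.002],1],[[0,0,0],[0,0,-0.002],-0.2],[[0,0,0],[0,0,-0.002],-0.6],[[0,0,0],[0,0,-0.002],-1],[[0,0,0],[0,0,-0.002],-1],[[0,0,0],[0,0,-0.002],-1],[[0,0,0],[0,0,-0.002],-1],[[0,0,0],[0,0,-0.06],-1],[[0,0,0],[0,0,-0.14],-1],[[0,0,0],[0,0,-0.22],-1],[[0,0,0],[0,0,-0.22],-1]]'
python3 -m pendant '[[[0,0,0],[0.1,0.1,-0.08],-1],[[0,0,0],[0.3,0.1,-0.16],-1],[[0,0,0],[0.3,0.15,-0.16],-1],[[0,0,0],[0.4,0.15,-0.16],-1],[[0,0,0],[0.4,0.15,-0.16],-1],[[0,0,0],[0.4,0.15,-0.16],-1],[[0,0,0],[0.4,0.15,-0.16],-1]]'
python3 - <<'E'
from h import *
s=snap('scene');t=snap('top')
a=cv2.resize(s['color'][150:290,170:400],(790,480))
cv2.imwrite('pics/c6.png',a)
cv2.imwrite('pics/c7.png',cv2.resize(t['color'][130:270,100:440],None,fx=2.35,fy=2.35,interpolation=cv2.INTER_CUBIC))
E
```

```text
time: 9.9
tool_pos: [0.6145, -0.1908, 0.155]
tool_rot: [0.005, 0.81, 0.586, 0.005]
wrist_force: [2.0, -0.6, 0.2]
finger_gap: 0.0849
grip_force: 0.0
time: 10.48
tool_pos: [0.7459, -0.0131, 0.2282]
tool_rot: [-0.001, 0.807, 0.59, 0.004]
wrist_force: [-0.7, 0.6, -0.8]
finger_gap: 0.0854
grip_force: 0.0
```

View pics/c6.png

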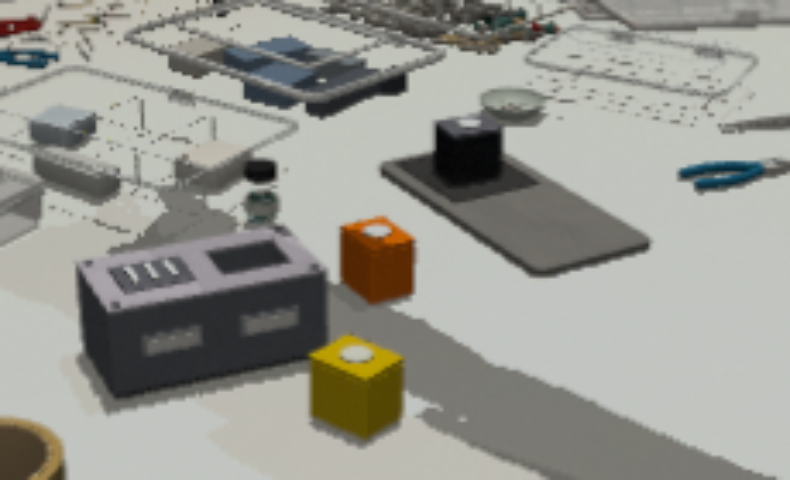

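View pics/c7.png

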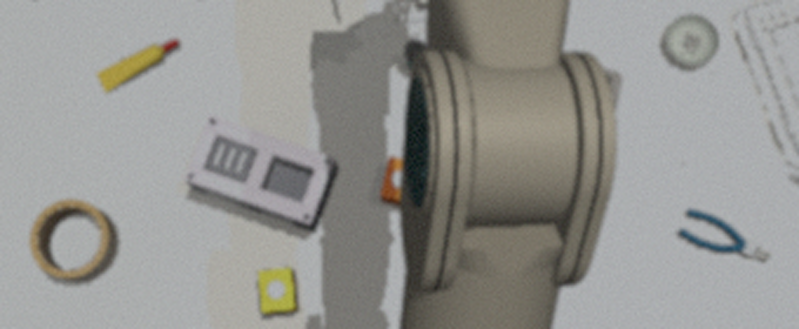

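The magazine stands upright on the pad at (467,150) in the scene crop, with pad showing on the visible sides. The bars magazine is still latched at (150,272), and the vial, tape and cutters are undisturbed.

```bash
python3 -m pendant '[[[0,0,0],[0,0,0],-1],[[0,0,0],[0,0,0],-1],[[0,0,0],[0,0,0],-1]]'; python3 -c "
from station import hand_in
print(hand_in())"
```

```text
time: 10.83
tool_pos: [0.7423, -0.0254, 0.2268]
tool_rot: [0.0, 0.811, 0.586, -0.001]
wrist_force: [0.9, -0.0, 0.4]
finger_gap: 0.0856
grip_force: 0.0
the job is handed in; nothing more can be done
None
```

The round-button magazine was tripped, drawn out and set upright on the black pad, the bars magazine stayed latched, and the job was handed in at about 10.8 s (no verdict was returned).

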